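# Release the cam clamp, swing the tube into line and clamp it

## Task

The jig's clamp has been left shut: flip its red cam lever up to open it. Then bring the end of the long square tube in under the clamp and up against its round post while the tube still lies askew, and swing the tube round the post until it bears on the brass nose of the yellow stop as well, pressing it firmly home against both without ramming it. Flip the lever all the way down again so that the clamp's foot holds the tube there, and leave the other things where they lie.

Things in the scene. Friction and masses are not known exactly. Their poses are not given: they have to be found in the camera images.
- plate: Steel fixture plate on the bench, 340 x 480 mm, 20 mm thick, with a grid of 16 mm holes. Origin at the centre of its underside; its x axis points away from the robot across the plate, its y axis along the 480 mm side. It does not move. Post, clamp and stop stand on it.
- pivot_post: The clamp's round steel post, 20 mm diameter, 112 mm tall, fixed upright in the plate. Origin on its axis at the plate's top face. The tube pivots against its side that faces the plate's -x edge (the robot's side).
- stop_nose (a point): Centre of the round brass nose (ball of 16 mm diameter, 17 mm above the plate's top) of the stop, 165 to 195 mm from the post towards the plate's -y side. The tube must bear on the nose's -x side. The stop's place differs from job to job; its yellow block and slotted foot lie behind the nose (+x).
- stop: The same stop as a whole (foot, yellow block, screw, brass nose), fixed to the plate. Origin under the centre of the nose, at the plate's top face.
- tube: Loose square tube, 30 x 30 x 280 mm, flat on the plate on the robot's side of post and stop, 15 to 40 degrees askew, pivot end near the post, free end swung towards the robot. Origin on its underside, on the centre line, 35 mm from the pivot end; y axis along the tube to the pivot end, x square to it, towards post and stop. It slides at 2 to 4 N. How far it reaches past post and stop is free.
- tube_center (a point): Centre of the long square tube (half its length, width and height: 15 mm above the plate), with the tube's axes. When the tube touches the post, the post's axis lies 25 mm from the tube's centre line; when it touches the stop, the nose's centre lies 23 mm from it (both on the tube's +x side).
- cam_lever (a joint): Angle of the clamp's cam lever: 0 upright (open), 1.45 end of travel, almost level, reaching from the clamp towards the stop (shut). It starts shut, at 1.30 or more, with nothing under the foot, and stays where it is left; it takes about 5 N at its red grip. As it closes, the clamp's foot comes down 4.8 mm per radian; with the tube below, it meets it at about 0.95 and then presses harder.
- lever_pivot (a point): The lever's hinge pin, 103 mm above the plate's top, on top of the clamp's arm, 25 mm from the post's axis towards the plate's -x side. The pin runs along the plate's x axis; the lever swings from upright towards the plate's -y side and down.
- lever_grip (a point): Centre of the lever's red grip (20 mm wide along the pin, 14 mm thick, 58 mm long), 81 mm from the hinge pin; the lever's end is 110 mm from the pin. The point moves with the lever. Pinched across its 20 mm it can turn between the fingers.
- clamp_foot: The clamp's round rubber foot, 22 mm across, under the arm beside the post. Its underside stands 34.5 mm above the plate's top with the lever upright (4.5 mm clear of a tube below), but 27.5 mm with the lever down and no tube there, so that the tube cannot pass under it. It is sprung, 10 N per mm: the lever fully down presses the tube with about 20 N. Only the lever moves it.
- offcut: Bystander: short piece of the same square tube, 55 mm long, loose on the plate.
- magnet_square: Bystander: red triangular magnetic welding square, about 80 x 100 x 22 mm, loose on the plate behind the post.
- screwdriver: Bystander: blue screwdriver on the bench.
- hammer: Bystander: hammer on the bench.

How it is judged:
By the outcome, as a careful person would: the job done as asked, in the order asked, and still so for the second after the job is handed in, with the robot touching nothing.
It also fails if it takes over 62 s, if anything falls off the work surface, if the arm or the gripper's body presses on something with over 40 N, if the wrist force passes 120 N, or if a joint passes its speed limit or range.

## Robot

A 6-joint arm with a two-finger parallel gripper is mounted at the origin on the work surface. World frame = base frame: x ahead of the robot, y to its left, z up, the work surface at z = 0. Lengths are in mm, angles in rad, forces in N, time in s.
With the tool pointing down it reaches from about 350 to 775 mm from the base axis. Payload 7.3 kg.
Tool frame: the origin (TCP) lies at the very end of the fingers, on their centre line; the grasp point (between the pads) lies 19 mm behind it; x points along the fingers, y is the direction in which the jaws open and shut, and the axes are right-handed (so a half turn about x gives the same grasp; the last joint's range is limited). The gripper opens to 92 mm and grips with 3 to 60 N. Pads are 19 mm wide; open, the fingers measure 130 mm over their backs; the gripper's body (75 mm by 190 mm) begins 47 mm behind the grasp point.
Start: joints at [-1.292, 0.342, 1.524, -0, 1.275, -0.146], TCP at [216.397, -478.349, 226.741] pointing down, gripper open.
Joint ranges: [-2.53, 2.53], [-0.77, 2.02], [0.04, 2.7], [-1, 4.14], [0.28, 2.66], [-3.11, 3.11]. Speed limits (rad/s): [2.57, 2.57, 3.14, 3.14, 3.14, 3.14].

## Interface

Orientations are given as [roll, pitch, yaw] about the fixed x, y, z axes, in that order (R = Rz(yaw) Ry(pitch) Rx(roll)).
In Python, from plant import bot gives the robot as it stands.
- The arm moves only by the tool step_arm, never from a script. Its argument "targets" is a list that holds one entry, the list of rows, each a list of 4 numbers: the shift along the tool's x, y, z in m, then the turn about the tool's x in degrees. A call has exactly 5 rows; each row is the pose to reach, as a shift and turn from the pose measured when the call began, along the tool's axes at that moment; what a row does not reach only later rows make up. A row lasts 1/12 s, in which the tool goes at most 41.7 mm and 7.16 degrees, less where a joint would pass 70% of its speed; a pose out of reach is approached as far as the arm can. A call with a gripper value outside its range is refused whole. "jaw" is the closure, from 0 (fully open) to 1 (shut), set as the call begins (left out, the last holds). The fingers move at their own pace and stop on an object; the grip force is fixed at half the most. Time passes only in rows, so rows that repeat a pose let the fingers close, or fill a call up. It gives the time, the measured TCP pose, the force and the opening at its end, in the units of the state.
- bot.get_obs(): the state, without advancing time (a new reading comes with each control period).
- bot.capture(name): name is "scene" or "top" or "wrist"; returns a dict with "color" (420x560x3 uint8, red, green, blue), "depth" (420x560 float32, mm along the optical axis (not along the pixel's ray), 0 where there is no reading), "fov_y" (degrees; the focal length in pixels is half the picture's height over the tangent of half this angle, whatever the lens; pixels are square), "cx", "cy" (the principal point, pixels), "rvec" (rotation vector, rad) and "tvec" (3), from world to camera coordinates, as OpenCV has them. Camera axes: x right, y down, z forward; pixel columns grow to the right and rows downward; lengths in mm; the calibration is good to about 2 mm. A picture is of the moment at which its call begins.
- bot.close_job(): hands the job in, once; it reports no verdict.
The state is a dict: "time": time; "joint_positions": joint angles; "dq": joint speeds; "tau": joint torques, N m; "tool_pos": TCP position; "tcp_rot": TCP orientation; "contact_force": force on the tool from outside, world axes, zero at the start; "moment": the same for the moment, N m; "grip_width": finger opening in mm.
Only numpy, scipy, OpenCV 4.12 (cv2) and the standard library are available. Lean on these libraries where they do the work, as an engineer would, in place of code of your own. Each camera call takes 0.05 s, during which the arm holds its last target. There are 200 camera calls.

## Working session

There is one attempt and no reset: what is moved stays moved. The work goes in short steps, Python scripts to look and compute and a tool call to move; the robot and the scene stay as the last step left them, time stands still between calls to the robot, and variables do not carry over. Pictures are saved under pics/ and viewed, about 8 in all and at most 12, crops included, and the job is handed in when it is done.

Besides the shell and the picture viewer there is one more tool, called after "Request:" by a JSON object that holds its "method" and its "body". step_arm: Moves the arm, as the interface text tells. Its arguments: {"type":"object","properties":{"targets":{"type":"array","items":{"type":"array","items":{"type":"array","items":{"type":"number"}}}},"jaw":{"type":"number"}},"required":["targets"]}

```bash
ls; mkdir -p pics; cat > h.py <<'E'
import numpy as np, cv2
from scipy.spatial.transform import Rotation as Ro
from plant import bot
def cap(n,f=None):
    c=bot.capture(n)
    if f: cv2.imwrite(f'pics/{f}.png',cv2.cvtColor(c['color'],cv2.COLOR_RGB2BGR))
    h,w=c['depth'].shape; c['f']=h/2/np.tan(np.radians(c['fov_y'])/2)
    c['R']=Ro.from_rotvec(np.ravel(c['rvec'])).as_matrix(); c['t']=np.ravel(c['tvec'])
    v,u=np.mgrid[:h,:w]; d=c['depth']
    P=np.stack([(u-c['cx'])/c['f']*d,(v-c['cy'])/c['f']*d,d],-1)
    c['P']=(P-c['t'])@c['R']   # world xyz per pixel
    return c
def proj(c,p):
    q=c['R']@np.asarray(p,float)+c['t']; return q[:2]/q[2]*c['f']+[c['cx'],c['cy']]
def st():
    o=bot.get_obs(); print({k:np.round(o[k],3).tolist() for k in ('time','tool_pos','tcp_rot','contact_force','grip_width','joint_positions')}); return o
E
python3 - <<'E'
from h import *
st()
c=cap('top','top1');d=cap('scene','scene1')
np.savez('top.npz',P=c['P'],C=c['color']);np.savez('scene.npz',P=d['P'],C=d['color'])
for k in(c,d):print(k['f'],-k['R'].T@k['t'])
E
```

```text
pics
{'time': 0.0, 'tool_pos': [216.263, -477.937, 226.042], 'tcp_rot': [-1.696, 1.569, 1.871], 'contact_force': [-0.587, -0.259, -0.226], 'grip_width': 91.869, 'joint_positions': [-1.292, 0.343, 1.525, -0.0, 1.275, -0.146]}
445.8558216907009 [ 423.67435764   17.20753207 1362.09604554]
457.4266148753832 [1401.47995296 -857.95644605 1099.97820667]
```

View pics/top1.png

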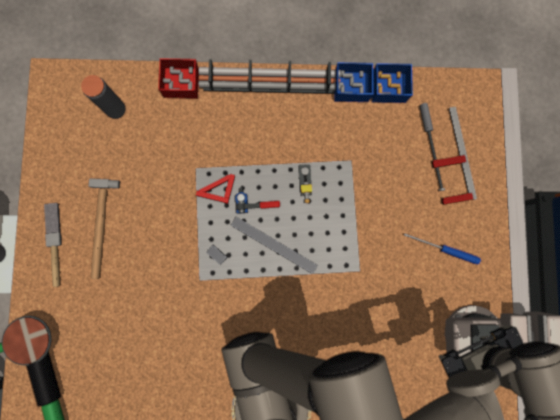

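View pics/scene1.png

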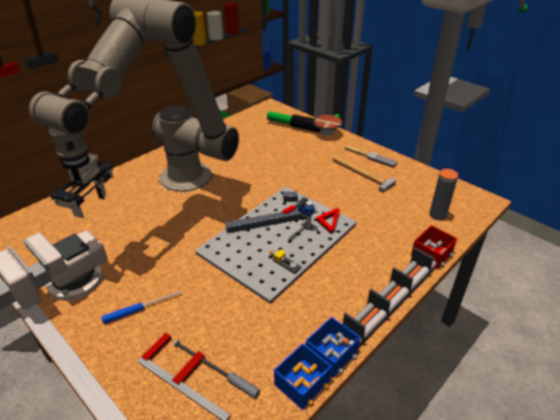

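The top view shows the plate at px (197–358, 162–280), clamp (241,200), red grip (268,205), nose (307,200), tube from (235,222) to (314,268) and offcut (217,254). The scene view agrees with this.

```bash
python3 - <<'E'
from h import *
D=np.load('top.npz');P=D['P'];C=D['color'] if 'color' in D else D['C'];C=C.astype(int)
def box(u0,u1,v0,v1,m):
    k=np.zeros(m.shape,bool);k[v0:v1,u0:u1]=1;return k&m
z=P[...,2]
for u,v in[(200,172),(350,166),(355,267),(204,276),(241,200),(268,205),(307,200),(270,243),(330,230)]:print(u,v,P[v,u].round(1))
# plate edges
pl=box(190,365,155,285,(z>12)&(z<28)); r=cv2.minAreaRect(P[pl][:,:2].astype(np.float32));print('plate',r,np.median(z[pl]))
t=box(228,322,215,276,(z>40)&(z<60)); r=cv2.minAreaRect(P[t][:,:2].astype(np.float32));print('tube',r,cv2.boxPoints(r).round(1).tolist(),np.median(z[t]))
R,G,B=C[...,0],C[...,1],C[...,2]
g=box(250,290,195,215,(R>120)&(G<70)); print('grip',g.sum(),P[g].mean(0),P[g].min(0),P[g].max(0))
y=box(295,320,160,210,(R>140)&(G>120)&(B<80)); print('yellow',P[y].mean(0),P[y].min(0),P[y].max(0))
print('nose area');
for v in range(190,207):print(v,[(C[v,u].tolist(),P[v,u].round(0).tolist()) for u in(306,307)])
cl=box(225,262,185,222,z>75);print('clamp',P[cl].mean(0),P[cl].min(0),P[cl].max(0))
im=D['C'][150:290,185:365];cv2.imwrite('pics/crop1.png',cv2.resize(im[...,::-1],None,fx=4.4,fy=4.2,interpolation=cv2.INTER_CUBIC))
S=np.load('scene.npz')['C'][180:300,190:360];cv2.imwrite('pics/crop2.png',cv2.resize(S[...,::-1],None,fx=4.6,fy=4.6,interpolation=cv2.INTER_CUBIC))
E
```

```text
200 172 [695.2 225.8  18.6]
350 166 [ 722.  -234.    19.8]
355 267 [ 413.6 -246.5   22.7]
204 276 [381.4 202.7  23.2]
241 200 [595.5  92.1 129.2]
268 205 [580.5  16.7 146.4]
307 200 [610.5 -99.6  44.7]
270 243 [480.5   9.   50.6]
330 230 [ 523.6 -172.    19.6]
plate ((556.38037109375, -9.50482177734375), (340.73388671875, 480.853759765625), 4.007223606109619) 20.54726430692595
tube ((476.5281677246094, -1.279998779296875), (280.5699157714844, 30.200899124145508), 60.12318801879883) [[393.6000061035156, -115.4000015258789], [419.70001220703125, -130.39999389648438], [559.5, 112.80000305175781], [533.2999877929688, 127.9000015258789]] 50.48301559259848
grip 117 [583.05881676  13.07286692 145.63658495] [575.08770271 -13.4548734  136.42340663] [592.30101123  38.90293198 155.88770419]
yellow [643.66139943 -95.21787309  53.49736124] [ 607.31706777 -107.95717942   41.41438028] [657.90606363 -80.5144425   61.24980135]
nose area
190 [([187, 174, 60], [639.0, -96.0, 53.0]), ([186, 172, 59], [639.0, -99.0, 53.0])]
191 [([169, 149, 64], [636.0, -96.0, 56.0]), ([165, 145, 63], [637.0, -99.0, 47.0
[... 744 characters left out ...]
]), ([171, 129, 68], [611.0, -100.0, 45.0])]
201 [([162, 122, 63], [607.0, -97.0, 46.0]), ([170, 127, 66], [608.0, -100.0, 41.0])]
202 [([147, 115, 74], [605.0, -97.0, 41.0]), ([150, 116, 71], [605.0, -100.0, 43.0])]
203 [([145, 129, 112], [605.0, -99.0, 21.0]), ([140, 122, 103], [604.0, -102.0, 23.0])]
204 [([153, 145, 137], [601.0, -99.0, 22.0]), ([149, 142, 133], [602.0, -102.0, 21.0])]
205 [([160, 155, 147], [598.0, -99.0, 24.0]), ([159, 154, 147], [599.0, -102.0, 15.0])]
206 [([163, 158, 150], [596.0, -99.0, 20.0]), ([163, 158, 151], [595.0, -102.0, 23.0])]
clamp [586.81409524  82.57993339 144.1066645 ] [423.67435764  17.20753207  91.17186232] [ 635.1514504   110.97175084 1362.09604554]
```

View pics/crop1.png

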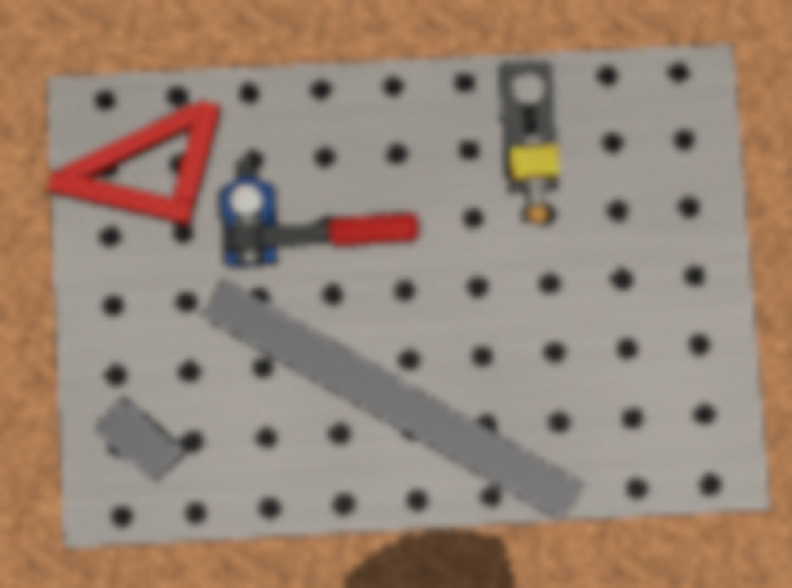

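The crop shows the clamp post top at about px (241,197), the lever pointing to -y, the nose at (307,200.5), and the tube about 34° askew, clear of the clamp. Next I compute the geometry and write a helper that generates the rows.

```bash
cat >> h.py <<'E'
def ray(c,u,v,z):
    d=c['R'].T@np.array([(u-c['cx'])/c['f'],(v-c['cy'])/c['f'],1]); o=-c['R'].T@c['t']
    return o+d*(z-o[2])/d[2]
def pose():
    o=bot.get_obs(); R=Ro.from_euler('xyz',np.ravel(o['tcp_rot'])).as_matrix()
    return np.array(o['tool_pos']),R,np.degrees(np.arctan2(R[1,1],R[0,1]))
def rows(wps,start=None):
    """wps: (x,y,z,yaw of tool y in deg) world; prints rows, returns them. start=(p,R,yaw)"""
    p,R,a=start or pose(); out=[]
    for w in wps:
        s=R.T@(np.array(w[:3])-p)/1000; t=-(w[3]-a); t=(t+90)%180-90
        out.append([*s.round(4).tolist(),round(float(t),2)])
    print(out); return out
E
python3 - <<'E'
from h import *
c=cap('top')
post=ray(c,241.1,197.1,132);nose=ray(c,306.8,200.6,37)
a=np.radians(4.0);X=np.array([np.cos(a),np.sin(a),0]);Y=np.array([-np.sin(a),np.cos(a),0])
print('post',post,'nose',nose,'diff in plate',(nose-post)@X,(nose-post)@Y)
D=np.load('top.npz');P=D['P'];z=P[...,2]
sub=(slice(185,222),slice(228,262))
m=(z[sub]>122)&(z[sub]<142);C=D['C'][sub].astype(int);w=m&(C.min(-1)>150);print('white',w.sum(),P[sub][w].mean(0))
piv=post-25*X;piv[2]=123
g=np.array([583.1,13.1,138.6])-piv;print('piv',piv,'grip rel X,Y,z',g@X,g@Y,g[2],'theta',np.arctan2(-g@Y,g[2]),np.hypot(g@Y,g[2]))
print(pose())
E
```

```text
post [603.26338788  91.88964118 132.        ] nose [609.80232642 -99.70076692  37.        ] diff in plate -6.841661264195375 -191.57983679111751
white 31 [603.34298559  93.78784593 131.9260772 ]
piv [578.32428663  90.14572934 123.        ] grip rel X,Y,z -0.610358419368473 -77.19118673837926 15.599999999999994 theta 1.3713865714121458 78.75175750470169
(array([ 216.3283619 , -478.01690814,  226.20917277]), array([[-2.98709482e-04,  4.12170774e-01, -9.11106560e-01],
       [ 1.14216286e-03, -9.11105866e-01, -4.12170834e-01],
       [-9.99999303e-01, -1.16375141e-03, -1.98610187e-04]]), np.float64(-65.65870989244786))
```

```bash
python3 - <<'E'
from h import *
rows([(583,11,200,4)])
E
```

```text
[[0.0267, -0.2944, -0.5356, -69.66]]
```

Request:
{"method": "step_arm", "body": {"targets": [[[0.0267, -0.2944, -0.5356, -69.66], [0.0267, -0.2944, -0.5356, -69.66], [0.0267, -0.2944, -0.5356, -69.66], [0.0267, -0.2944, -0.5356, -69.66], [0.0267, -0.2944, -0.5356, -69.66]]], "jaw": 0}}

```text
time: 0.57
tool_pos: [341.8, -310.0, 217.4]
tcp_rot: [-2.564, 1.57, 1.633]
contact_force: [1.6, -1.1, -0.0]
grip_width: 92.1
```

```bash
python3 - <<'E'
from h import *
st();rows([(583,11,200,4)])
E
```

```text
{'time': 0.567, 'tool_pos': [341.78, -310.04, 217.402], 'tcp_rot': [-2.564, 1.57, 1.633], 'contact_force': [1.63, -1.065, -0.007], 'grip_width': 92.057, 'joint_positions': [-0.903, 0.235, 1.704, 0.001, 1.204, -0.388]}
[[0.0177, 0.0516, -0.3982, -33.54]]
```

Request:
{"method": "step_arm", "body": {"targets": [[[0.0177, 0.0516, -0.3982, -33.54], [0.0177, 0.0516, -0.3982, -33.54], [0.0177, 0.0516, -0.3982, -33.54], [0.0177, 0.0516, -0.3982, -33.54], [0.0177, 0.0516, -0.3982, -33.54]]]}}

```text
time: 0.98
tool_pos: [466.7, -143.2, 208.4]
tcp_rot: [-2.935, 1.57, 1.853]
contact_force: [0.5, -1.3, 0.3]
grip_width: 91.9
```

```bash
python3 - <<'E'
from h import *
rows([(583,11,200,4),(583,11,180,4)])
E
```

```text
[[0.0085, 0.1277, -0.1449, 0.36], [0.0285, 0.1277, -0.1449, 0.36]]
```

Request:
{"method": "step_arm", "body": {"targets": [[[0.0085, 0.1277, -0.1449, 0.36], [0.0085, 0.1277, -0.1449, 0.36], [0.0085, 0.1277, -0.1449, 0.36], [0.0085, 0.1277, -0.1449, 0.36], [0.0085, 0.1277, -0.1449, 0.36]]]}}

```text
time: 1.4
tool_pos: [584.3, 14.3, 199.4]
tcp_rot: [-3.002, 1.569, 1.782]
contact_force: [-0.5, -1.3, 0.6]
grip_width: 92.0
```

```bash
python3 - <<'E'
from h import *
st()
c=cap('wrist','w1'); C=c['color'].astype(int);P=c['P']
m=(C[...,0]>110)&(C[...,1]<70)&(P[...,2]>100)&(c['depth']>0);print(m.sum())
if m.sum():
    Q=P[m];print(np.median(Q,0),np.percentile(Q,2,axis=0),np.percentile(Q,98,axis=0))
print(-c['R'].T@c['t'])
E
```

```text
{'time': 1.4, 'tool_pos': [584.338, 14.255, 199.374], 'tcp_rot': [-3.002, 1.569, 1.782], 'contact_force': [-0.534, -1.303, 0.571], 'grip_width': 91.99, 'joint_positions': [-0.108, 0.473, 1.397, 0.002, 1.273, -0.18]}
1901
[583.53561331  17.21027417 144.38548276] [574.08998242  -9.08465468 138.27556495] [593.03067063  42.30767107 149.76936946]
[578.65812646  92.04448453 357.30493777]
```

View pics/w1.png

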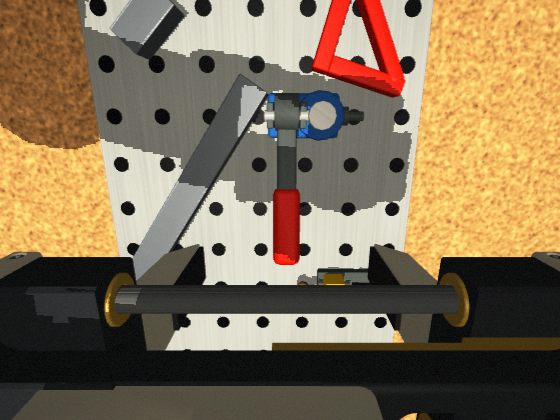

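The wrist view shows the red grip at px (286,227), the hinge at (287,115) and the post top at (322,115). The fingers straddle the lever line clear of everything.

```bash
python3 - <<'E'
from h import *
c=cap('wrist')
print('post',ray(c,322,115,132),'pin',ray(c,286.5,116,123),'grip ends',ray(c,286,190,150),ray(c,287,256,138), 'grip ctr', ray(c,286,225,146))
rows([(583.5,14,121,4)])
E
```

```text
post [604.93416308  99.99315642 132.        ] pin [580.37134107  97.60453051 123.        ] grip ends [583.60523318  48.9619163  150.        ] [588.42068557  -5.5302085  138.        ] grip ctr [585.57845946  22.35265795 146.        ]
[[0.0779, -0.0011, 0.001, 0.27]]
```

```bash
python3 - <<'E'
from h import *
o=st();c=cap('wrist','w2');print(-c['R'].T@c['t'])
C=c['color'].astype(int);P=c['P'];z=P[...,2]
m=(C[...,0]>110)&(C[...,1]<70)&(z>100);Q=P[m];print(np.median(Q,0),np.percentile(Q,1,axis=0),np.percentile(Q,99,axis=0))
v,u=np.nonzero(m);print('px',u.mean(),v.mean(),v.min(),v.max())
w=(z>125)&(z<140)&(C.min(-1)>130)&(C.max(-1)-C.min(-1)<30);w[:80]=0;w[160:]=0
v,u=np.nonzero(w);print('post px',u.mean(),v.mean(),np.ptp(u),np.ptp(v),w.sum());print(P[w].mean(0),P[w].min(0),P[w].max(0),ray(c,u.mean(),v.mean(),132))
E
```

```text
{'time': 1.5, 'tool_pos': [584.587, 14.884, 198.871], 'tcp_rot': [-2.965, 1.569, 1.822], 'contact_force': [-0.358, 0.554, -0.239], 'grip_width': 91.777, 'joint_positions': [-0.107, 0.474, 1.397, 0.002, 1.272, -0.182]}
[578.71291197  92.58218568 356.8104793 ]
[583.85085817  17.55508726 144.53889169] [574.39856653  -9.92339384 138.28791471] [593.49560546  43.549954   151.17123909]
px 286.46827956989245 226.19784946236558 3 265
post px 314.36720867208675 116.11517615176152 71 28 738
[597.91808768  96.25697247 130.76653911] [562.44066094  87.31632767 125.05017257] [612.34642723 106.01496157 137.99234915] [597.90620747  96.2680173  132.        ]
```

```bash
python3 - <<'E'
from h import *
rows([(584,14.5,118.5,4)])
E
```

```text
[[0.0805, 0.0008, -0.0014, 0.2]]
```

Request:
{"method": "step_arm", "body": {"targets": [[[0.025, 0.0, -0.001, 0.2], [0.05, 0.0, -0.001, 0.2], [0.07, 0.0, -0.001, 0.2], [0.0805, 0.0, -0.001, 0.2], [0.0805, 0.0, -0.001, 0.2]]]}}

```text
time: 1.97
tool_pos: [581.3, 13.2, 116.1]
tcp_rot: [-1.836, 1.564, 2.945]
contact_force: [0.1, -0.0, 0.0]
grip_width: 91.9
```

Request:
{"method": "step_arm", "body": {"targets": [[[0, 0, 0, 0], [0, 0, 0, 0], [0, 0, 0, 0], [0, 0, 0, 0], [0, 0, 0, 0]]], "jaw": 1}}

```text
time: 2.38
tool_pos: [581.7, 13.1, 117.0]
tcp_rot: [-1.851, 1.566, 2.93]
contact_force: [-0.3, 0.2, -0.5]
grip_width: 63.0
```

```bash
python3 - <<'E'
from h import *
st()
E
```

```text
{'time': 2.383, 'tool_pos': [581.722, 13.104, 117.019], 'tcp_rot': [-1.851, 1.566, 2.93], 'contact_force': [-0.291, 0.238, -0.491], 'grip_width': 63.048, 'joint_positions': [-0.109, 0.551, 1.508, 0.001, 1.088, -0.178]}
```

Request:
{"method": "step_arm", "body": {"targets": [[[-0.001, 0.002, 0, 0], [-0.001, 0.002, 0, 0], [-0.001, 0.002, 0, 0], [-0.001, 0.002, 0, 0], [-0.001, 0.002, 0, 0]]]}}

```text
time: 2.8
tool_pos: [583.7, 13.3, 118.0]
tcp_rot: [-1.852, 1.565, 2.929]
contact_force: [-0.4, 0.2, -0.1]
grip_width: 29.6
```

Request:
{"method": "step_arm", "body": {"targets": [[[0, 0, 0, 0], [0, 0, 0, 0], [0, 0, 0, 0], [0, 0, 0, 0], [0, 0, 0, 0]]]}}

```text
time: 3.22
tool_pos: [584.0, 13.3, 118.0]
tcp_rot: [-1.904, 1.566, 2.877]
contact_force: [3.1, 0.4, -1.6]
grip_width: 19.3
```

```bash
cat >> h.py <<'E'
a4=np.radians(4.0);X=np.array([np.cos(a4),np.sin(a4),0]);Y=np.array([-np.sin(a4),np.cos(a4),0]);Z=np.array([0,0,1.])
def grip(th,off=0): return -Y*np.sin(th)*81+Z*np.cos(th)*81
def arc(ths,th0,start=None):
    """tcp waypoints moving from the present pose by the lever arc"""
    p=(start or pose())[0]
    return [(*(p+grip(t)-grip(th0)),(start or pose())[2]) for t in ths]
E
python3 - <<'E'
from h import *
st(); s=pose()
for i in range(5): rows(arc(1.39-0.0556*np.arange(5*i+1,5*i+6),1.39,s),s)
E
```

```text
{'time': 3.217, 'tool_pos': [584.03, 13.297, 117.954], 'tcp_rot': [-1.904, 1.566, 2.877], 'contact_force': [3.103, 0.394, -1.571], 'grip_width': 19.293, 'joint_positions': [-0.109, 0.553, 1.5, 0.001, 1.092, -0.178]}
[[-0.0044, -0.0, -0.0009, 0.0], [-0.0087, -0.0, -0.0021, 0.0], [-0.013, -0.0001, -0.0035, 0.0], [-0.0172, -0.0001, -0.0052, 0.0], [-0.0213, -0.0001, -0.0071, 0.0]]
[[-0.0253, -0.0001, -0.0092, 0.0], [-0.0291, -0.0001, -0.0115, 0.0], [-0.0328, -0.0002, -0.0141, 0.0], [-0.0364, -0.0002, -0.0168, 0.0], [-0.0398, -0.0002, -0.0198, 0.0]]
[[-0.0431, -0.0002, -0.0229, 0.0], [-0.0461, -0.0002, -0.0262, 0.0], [-0.049, -0.0003, -0.0296, 0.0], [-0.0517, -0.0003, -0.0333, 0.0], [-0.0542, -0.0003, -0.037, 0.0]]
[[-0.0564, -0.0003, -0.0409, 0.0], [-0.0585, -0.0003, -0.0449, 0.0], [-0.0603, -0.0003, -0.049, 0.0], [-0.0619, -0.0003, -0.0533, 0.0], [-0.0632, -0.0003, -0.0575, 0.0]]
[[-0.0643, -0.0004, -0.0619, 0.0], [-0.0652, -0.0004, -0.0663, 0.0], [-0.0658, -0.0004, -0.0708, 0.0], [-0.0662, -0.0004, -0.0753, 0.0], [-0.0663, -0.0004, -0.0798, 0.0]]
```

Request:
{"method": "step_arm", "body": {"targets": [[[-0.0087, 0, -0.0021, 0], [-0.0172, 0, -0.0052, 0], [-0.0253, 0, -0.0092, 0], [-0.0328, 0, -0.0141, 0], [-0.0398, 0, -0.0198, 0]]]}}

```text
time: 3.63
tool_pos: [582.7, 33.0, 158.1]
tcp_rot: [-1.737, 1.566, 3.044]
contact_force: [4.2, -1.3, -9.5]
grip_width: 20.0
```

```bash
python3 - <<'E'
from h import *
p0=np.array([584.03,13.3,117.95]);p,R,a=pose();print(p-p0,a);st()
T=[p0+grip(t)-grip(1.39) for t in (.72,.61,.5,.39,.28,.17,.06,0,-.02)]
rows([(*q,a) for q in T])
E
```

```text
[-1.3360181  19.72924406 40.12567489] 3.9251611627811296
{'time': 3.633, 'tool_pos': [582.694, 33.029, 158.076], 'tcp_rot': [-1.737, 1.566, 3.044], 'contact_force': [4.213, -1.29, -9.494], 'grip_width': 19.963, 'joint_positions': [-0.075, 0.511, 1.453, 0.0, 1.183, -0.143]}
[[-0.0062, -0.0001, -0.0065, 0.0], [-0.0117, -0.0001, -0.0135, 0.0], [-0.0164, -0.0002, -0.0211, 0.0], [-0.0202, -0.0002, -0.0291, 0.0], [-0.0231, -0.0002, -0.0375, 0.0], [-0.0251, -0.0002, -0.0462, 0.0], [-0.0261, -0.0002, -0.0551, 0.0], [-0.0263, -0.0003, -0.0599, 0.0], [-0.0262, -0.0003, -0.0615, 0.0]]
```

Request:
{"method": "step_arm", "body": {"targets": [[[-0.0062, 0, -0.0065, 0], [-0.0117, 0, -0.0135, 0], [-0.0164, 0, -0.0211, 0], [-0.0202, 0, -0.0291, 0], [-0.0231, 0, -0.0375, 0]]]}}

```text
time: 4.05
tool_pos: [580.2, 69.5, 182.4]
tcp_rot: [-1.084, 1.566, -2.586]
contact_force: [3.0, -8.4, -5.0]
grip_width: 19.8
```

```bash
python3 - <<'E'
from h import *
p0=np.array([584.03,13.3,117.95]);p,R,a=pose();st()
T=[p0+grip(t)-grip(1.39) for t in (.17,.06,0,-.03)]
rows([(*q,a) for q in T])
E
```

```text
{'time': 4.05, 'tool_pos': [580.246, 69.496, 182.364], 'tcp_rot': [-1.084, 1.566, -2.586], 'contact_force': [2.976, -8.411, -5.049], 'grip_width': 19.829, 'joint_positions': [-0.01, 0.489, 1.418, -0.003, 1.238, -0.078]}
[[-0.0009, -0.0002, -0.0097, 0.0], [-0.0019, -0.0002, -0.0185, 0.0], [-0.0021, -0.0002, -0.0234, 0.0], [-0.002, -0.0002, -0.0258, 0.0]]
```

Request:
{"method": "step_arm", "body": {"targets": [[[-0.001, 0, -0.0097, 0], [-0.0019, 0, -0.0185, 0], [-0.002, 0, -0.0235, 0], [-0.002, 0, -0.0255, 0], [-0.002, 0, -0.0255, 0]]]}}

```text
time: 4.47
tool_pos: [578.6, 94.1, 186.6]
tcp_rot: [-0.443, 1.564, -1.945]
contact_force: [-1.2, -6.9, 3.8]
grip_width: 19.5
```

```bash
python3 - <<'E'
from h import *
st()
E
```

```text
{'time': 4.467, 'tool_pos': [578.576, 94.124, 186.633], 'tcp_rot': [-0.443, 1.564, -1.945], 'contact_force': [-1.152, -6.917, 3.763], 'grip_width': 19.457, 'joint_positions': [0.034, 0.488, 1.408, -0.006, 1.248, -0.033]}
```

Request:
{"method": "step_arm", "body": {"targets": [[[0, 0, -0.002, 0], [0, 0, -0.003, 0], [0, 0, -0.004, 0], [0, 0, -0.004, 0], [0, 0, -0.004, 0]]]}}

```text
time: 4.88
tool_pos: [578.3, 96.6, 187.0]
tcp_rot: [-0.29, 1.561, -1.792]
contact_force: [3.5, -8.2, -7.4]
grip_width: 19.7
```

Request:
{"method": "step_arm", "body": {"targets": [[[0, 0, 0, 0], [0, 0, 0, 0], [0, 0, 0, 0], [0, 0, 0, 0], [0, 0, 0, 0]]], "jaw": 0}}

```text
time: 5.3
tool_pos: [578.2, 97.1, 187.5]
tcp_rot: [-0.269, 1.562, -1.771]
contact_force: [-0.7, 0.2, 0.1]
grip_width: 48.7
```

Request:
{"method": "step_arm", "body": {"targets": [[[0, 0, 0, 0], [0, 0, 0.0, 0], [0, 0, 0.04, 0], [0, 0, 0.08, 0], [0, 0, 0.12, 0]]]}}

```text
time: 5.72
tool_pos: [586.4, -23.2, 188.7]
tcp_rot: [-0.251, 1.562, -1.75]
contact_force: [1.0, -0.2, -0.1]
grip_width: 81.7
```

```bash
python3 - <<'E'
from h import *
st();c=cap('wrist','w3');np.savez('w3.npz',P=c['P'],C=c['color'])
t=cap('top');C=t['color'].astype(int);P=t['P']
m=(C[...,0]>110)&(C[...,1]<70)&(P[...,2]>90);m[:185]=0;m[225:]=0;m[:,:225]=0;m[:,300:]=0
print('red high',m.sum(),P[m].mean(0) if m.any() else'',P[m].max(0) if m.any() else '')
E
```

```text
{'time': 5.717, 'tool_pos': [586.444, -23.227, 188.695], 'tcp_rot': [-0.251, 1.562, -1.75], 'contact_force': [1.013, -0.247, -0.085], 'grip_width': 81.738, 'joint_positions': [-0.165, 0.486, 1.405, -0.01, 1.251, -0.234]}
red high 29 [577.72695292  80.99467397 231.80817052] [586.77515193  85.97579043 237.09017442]
```

View pics/w3.png

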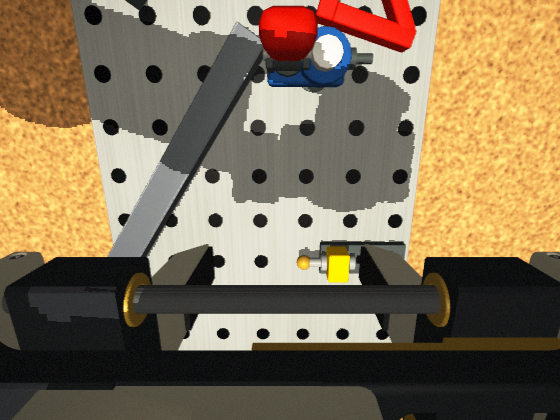

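The wrist view shows the lever near upright (red end at px 288,35), the nose at (304,262) and the tube unmoved. I'll quantify the lever angle.

```bash
python3 - <<'E'
from h import *
D=np.load('w3.npz');P=D['P'];C=D['C'].astype(int)
m=(C[...,0]>90)&(C[...,1]<60)&(P[...,2]>150);m[:,:250]=0;m[:,325:]=0
Q=P[m];print(m.sum(),Q.min(0),Q.max(0))
t=Q[:,2]>226;print('top',t.sum(),Q[t].mean(0));
s=Q[Q[:,2]<225]
for zz in range(170,230,10):
    k=(s[:,2]>zz)&(s[:,2]<zz+10);
    if k.any():print(zz,s[k].mean(0))
v=np.arange(255,270);print('nose',[P[262,u].round(0).tolist() for u in(300,304,308)])
w=(P[...,2]>125)&(P[...,2]<140)&(C.min(-1)>140);w[:, :312]=0;w[:,350:]=0;w[80:]=0;print('post',w.sum(),P[w].mean(0),P[w].min(0),P[w].max(0))
E
```

```text
2343 [569.27902142  56.23264983 193.09672009] [588.81053604  91.34885449 345.79389236]
top 2341 [579.18134673  83.55749889 231.78046777]
190 [570.99324669  81.58983455 193.09672009]
200 [587.703037    81.33396946 206.00552984]
nose [[606.0, -93.0, 43.0], [610.0, -93.0, 43.0], [615.0, -93.0, 42.0]]
post 790 [603.48046266  96.8240183  131.78098485] [594.19275834  87.35787054 129.75545125] [613.25421127 106.34563623 134.3463726 ]
```

Request:
{"method": "step_arm", "body": {"targets": [[[-0.005, 0.0, -0.02, 0], [-0.005, 0.0, -0.04, 0], [-0.005, 0.0, -0.06, 0], [-0.005, 0.0, -0.06, 0], [-0.005, 0.0, -0.06, 0]]], "jaw": 1}}

```text
time: 6.23
tool_pos: [582.8, 33.1, 192.9]
tcp_rot: [-0.206, 1.56, -1.71]
contact_force: [-0.2, 0.1, 0.2]
grip_width: 62.9
```

Request:
{"method": "step_arm", "body": {"targets": [[[0, 0, 0, 0], [0, 0, 0, 0], [0, 0, 0, 0], [0, 0, 0, 0], [0, 0, 0, 0]]]}}

```text
time: 6.65
tool_pos: [582.9, 32.6, 193.0]
tcp_rot: [-0.202, 1.56, -1.707]
contact_force: [0.6, -0.0, 0.2]
grip_width: 29.6
```

Request:
{"method": "step_arm", "body": {"targets": [[[0, 0, 0, 0], [0, 0, -0.005, 0], [0, 0, -0.01, 0], [0, 0, -0.015, 0], [0, 0, -0.02, 0]]]}}

```text
time: 7.07
tool_pos: [581.5, 53.3, 192.7]
tcp_rot: [-0.206, 1.56, -1.711]
contact_force: [-0.0, 0.4, 0.0]
grip_width: 0.9
```

Request:
{"method": "step_arm", "body": {"targets": [[[0, 0, -0.005, 0], [0, 0, -0.01, 0], [0, 0, -0.014, 0], [0, 0, -0.018, 0], [0, 0, -0.02, 0]]]}}

```text
time: 7.48
tool_pos: [580.4, 73.5, 192.8]
tcp_rot: [-0.142, 1.559, -1.647]
contact_force: [-1.5, -3.8, 0.8]
grip_width: 0.5
```

Request:
{"method": "step_arm", "body": {"targets": [[[0, 0, -0.001, 0], [0, 0, -0.002, 0], [0, 0, -0.003, 0], [0, 0, -0.004, 0], [0, 0, -0.005, 0]]]}}

```text
time: 7.9
tool_pos: [580.2, 75.5, 192.9]
tcp_rot: [-0.109, 1.554, -1.615]
contact_force: [-0.4, -17.7, 1.9]
grip_width: 0.6
```

```bash
python3 - <<'E'
from h import *
st();rows([(575,20,185,4),(476.5,-1.3,130,-29.9)])
E
```

```text
{'time': 7.9, 'tool_pos': [580.226, 75.514, 192.947], 'tcp_rot': [-0.109, 1.554, -1.615], 'contact_force': [-0.38, -17.711, 1.858], 'grip_width': 0.588, 'joint_positions': [0.007, 0.481, 1.402, -0.017, 1.26, -0.052]}
[[0.0089, -0.0088, 0.0549, -0.27], [0.0643, -0.1084, 0.0689, 33.63]]
```

Request:
{"method": "step_arm", "body": {"targets": [[[0.0, 0, 0.03, 0], [0.009, -0.009, 0.055, 6], [0.03, -0.04, 0.06, 13], [0.05, -0.075, 0.065, 20], [0.0643, -0.1084, 0.0689, 27]]], "jaw": 0}}

```text
time: 8.32
tool_pos: [474.2, -1.5, 128.2]
tcp_rot: [0.235, 1.555, -1.749]
contact_force: [-0.7, -0.1, 0.5]
grip_width: 29.0
```

```bash
python3 - <<'E'
from h import *
rows([(476.5,-1.3,100,-29.9)])
E
```

```text
[[0.0282, 0.0019, -0.0015, 6.22]]
```

Request:
{"method": "step_arm", "body": {"targets": [[[0.01, 0.002, -0.0015, 6.2], [0.02, 0.002, -0.0015, 6.2], [0.0282, 0.002, -0.0015, 6.2], [0.0282, 0.002, -0.0015, 6.2], [0.0282, 0.002, -0.0015, 6.2]]]}}

```text
time: 8.73
tool_pos: [476.8, -1.1, 99.8]
tcp_rot: [0.305, 1.556, -1.787]
contact_force: [-0.0, -0.7, 1.1]
grip_width: 62.7
```

Request:
{"method": "step_arm", "body": {"targets": [[[0, 0, 0, 0], [0, 0, 0, 0], [0, 0, 0, 0], [0, 0, 0, 0], [0, 0, 0, 0]]]}}

```text
time: 9.15
tool_pos: [476.9, -1.1, 100.0]
tcp_rot: [0.34, 1.556, -1.752]
contact_force: [-0.5, -0.4, -0.4]
grip_width: 91.0
```

```bash
python3 - <<'E'
from h import *
st();rows([(476.5,-1.3,25.5,-29.9)])
c=cap('wrist');P=c['P'];z=P[...,2];k=(z>44)&(z<56)&(P[...,0]<575)&(c['depth']>0)
Q=P[k];n=np.array([np.cos(np.radians(-29.9)),np.sin(np.radians(-29.9))]);s=(Q[:,:2]-[476.5,-1.3])@n
print(k.sum(),np.percentile(s,[1,5,50,95,99]))
E
```

```text
{'time': 9.15, 'tool_pos': [476.946, -1.136, 100.018], 'tcp_rot': [0.34, 1.556, -1.752], 'contact_force': [-0.46, -0.449, -0.415], 'grip_width': 90.985, 'joint_positions': [-0.153, 0.407, 1.824, -0.019, 0.911, 0.38]}
[[0.0745, -0.0007, -0.0007, 0.06]]
17870 [-126.78561977 -120.31879059   -6.00403765   11.3945764    12.95641128]
```

Request:
{"method": "step_arm", "body": {"targets": [[[0.02, -0.001, 0, 0], [0.045, -0.001, 0, 0], [0.065, -0.001, 0, 0], [0.074, -0.001, -0.001, 0], [0.074, -0.001, -0.001, 0]]]}}

```text
time: 9.62
tool_pos: [475.1, -0.6, 24.3]
tcp_rot: [0.083, 1.555, -2.009]
contact_force: [-0.2, -0.2, 0.1]
grip_width: 92.1
```

Request:
{"method": "step_arm", "body": {"targets": [[[0, 0, 0, 0], [0, 0, 0, 0], [0, 0, 0, 0], [0, 0, 0, 0], [0, 0, 0, 0]]], "jaw": 1}}

```text
time: 10.03
tool_pos: [475.5, -0.7, 25.0]
tcp_rot: [0.172, 1.555, -1.92]
contact_force: [-0.5, 0.2, -0.9]
grip_width: 62.9
```

Request:
{"method": "step_arm", "body": {"targets": [[[0, 0, 0, 0], [0, 0, 0, 0], [0, 0, 0, 0], [0, 0, 0, 0], [0, 0, 0, 0]]]}}

```text
time: 10.45
tool_pos: [475.6, -0.7, 25.1]
tcp_rot: [0.178, 1.555, -1.914]
contact_force: [-1.9, 1.6, 0.5]
grip_width: 29.6
```

```bash
python3 - <<'E'
from h import *
st();print(pose()[2])
E
```

```text
{'time': 10.45, 'tool_pos': [475.595, -0.71, 25.082], 'tcp_rot': [0.178, 1.555, -1.914], 'contact_force': [-1.859, 1.631, 0.472], 'grip_width': 29.596, 'joint_positions': [-0.153, 0.531, 1.892, -0.023, 0.722, 0.386]}
-29.847448143533896
```

```bash
python3 - <<'E'
from h import *
D=np.load('top.npz');P=D['P'];C=D['C'].astype(int)
m=(C[...,0]>120)&(C[...,1]<90)&(P[...,2]>25)&(P[...,2]<75);m[:165]=0;m[210:]=0;m[:,:190]=0;m[:,236:]=0
Q=P[m];print(Q[np.argmin(Q[:,0])],Q[np.argmin(Q[:,1])],Q[np.argmax(Q[:,1])],np.median(Q[:,2]))
n=np.array([np.cos(np.radians(-29.85)),np.sin(np.radians(-29.85))]);t=np.array([-n[1],n[0]])
post=np.array([603.3,93.3])
for ax in(115,120):
  for d in (33,25): print(ax,d,post-d*n-ax*t)
c=post-33*n-120*t;s=pose();print(s[0])
rows([(s[0]+(np.r_[c,s[0][2]]-s[0])*f).tolist()+[s[2]] for f in(.1,.25,.4,.55,.7,.8,.9,1)],s)
E
```

```text
[600.98154362 144.99670789  41.03699779] [679.71177387 119.9697083   43.70007934] [627.24113546 232.67284444  37.24209272] 41.854789794090806
115 33 [517.43899317   9.98200971]
115 25 [524.37764462   6.00016139]
120 33 [514.95033797   5.64535255]
120 25 [521.88898943   1.66350423]
[475.59502074  -0.71001023  25.08155712]
[[-0.0, 0.0031, -0.0025, 0.0], [-0.0001, 0.0077, -0.0063, 0.0], [-0.0001, 0.0124, -0.01, 0.0], [-0.0002, 0.017, -0.0138, 0.0], [-0.0002, 0.0217, -0.0176, 0.0], [-0.0002, 0.0248, -0.0201, 0.0], [-0.0003, 0.0279, -0.0226, 0.0], [-0.0003, 0.031, -0.0251, 0.0]]
```

Request:
{"method": "step_arm", "body": {"targets": [[[0, 0.0062, -0.005, 0], [0, 0.0124, -0.01, 0], [0, 0.0186, -0.015, 0], [0, 0.025, -0.02, 0], [0, 0.031, -0.025, 0]]]}}

```text
time: 10.87
tool_pos: [515.0, 5.6, 25.0]
tcp_rot: [0.1, 1.555, -1.992]
contact_force: [-4.7, -1.6, 8.2]
grip_width: 29.7
```

```bash
python3 - <<'E'
from h import *
st();print(pose()[2])
c=cap('wrist','w4')
E
```

```text
{'time': 10.867, 'tool_pos': [515.021, 5.565, 25.041], 'tcp_rot': [0.1, 1.555, -1.992], 'contact_force': [-4.691, -1.631, 8.225], 'grip_width': 29.696, 'joint_positions': [-0.129, 0.581, 1.781, -0.022, 0.784, 0.408]}
-29.838211541152216
```

View pics/w4.png

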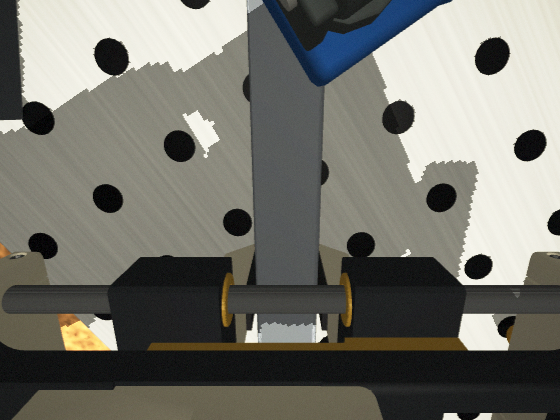

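The tube is square in the jaws (px 250–325) and its end has passed under the blue arm. Now I close onto the post.

Request:
{"method": "step_arm", "body": {"targets": [[[0, 0.0015, 0, 0], [0, 0.003, 0, 0], [0, 0.0042, 0, 0], [0, 0.0054, 0, 0], [0, 0.0065, 0, 0]]]}}

```text
time: 11.33
tool_pos: [522.1, 3.0, 25.0]
tcp_rot: [0.157, 1.556, -1.935]
contact_force: [-5.6, 3.8, 6.4]
grip_width: 29.7
```

Request:
{"method": "step_arm", "body": {"targets": [[[0, 0.0006, 0, 0], [0, 0.0012, 0, 0], [0, 0.0018, 0, 0], [0, 0.0024, 0, 0], [0, 0.003, 0, 0]]]}}

```text
time: 11.75
tool_pos: [522.6, 2.6, 25.1]
tcp_rot: [-0.147, 1.555, -2.238]
contact_force: [-8.9, 5.0, 10.6]
grip_width: 29.7
```

```bash
python3 - <<'E'
from h import *
o=st();print(pose()[2],o['moment'])
E
```

```text
{'time': 11.75, 'tool_pos': [522.574, 2.587, 25.069], 'tcp_rot': [-0.147, 1.555, -2.238], 'contact_force': [-8.869, 5.045, 10.604], 'grip_width': 29.732, 'joint_positions': [-0.133, 0.592, 1.757, -0.019, 0.8, 0.4]}
-29.777829424493078 [0.72885426 1.47137652 0.47541543]
```

```bash
cat >> h.py <<'E'
def swing(angs,post,d,ax,z):
    W=[]
    for f in angs:
        r=np.radians(f);n=np.array([np.cos(r),np.sin(r)]);t=np.array([-n[1],n[0]])
        W.append((*(np.array(post)-d*n-ax*t),z,f))
    return W
E
python3 - <<'E'
from h import *
rows(swing([-27.5,-25,-22.5,-20,-17.5],(603.3,93.3),23.7,119,25))
E
```

```text
[[0.0001, 0.0061, 0.001, -2.28], [0.0001, 0.0113, 0.0017, -4.78], [0.0001, 0.0166, 0.0022, -7.28], [0.0001, 0.0219, 0.0025, -9.78], [0.0, 0.0272, 0.0025, -12.28]]
```

Request:
{"method": "step_arm", "body": {"targets": [[[0, 0.006, 0.001, -2.3], [0, 0.0113, 0.0017, -4.8], [0, 0.0166, 0.0022, -7.3], [0, 0.0219, 0.0025, -9.8], [0, 0.0272, 0.0025, -12.3]]]}}

```text
time: 12.17
tool_pos: [544.0, -12.4, 25.2]
tcp_rot: [-0.517, 1.554, -2.39]
contact_force: [-5.9, 3.1, 8.2]
grip_width: 29.6
```

```bash
python3 - <<'E'
from h import *
o=st();p,R,a=pose();r=np.radians(a);n=np.array([np.cos(r),np.sin(r)]);q=np.array([603.3,93.3])-p[:2];print(a,'d',q@n,'ax',q@[-n[1],n[0]],o['moment'])
rows(swing([-15,-12.5,-10,-7.5,-5],(603.3,93.3),23.7,119,25))
E
```

```text
{'time': 12.167, 'tool_pos': [544.012, -12.365, 25.169], 'tcp_rot': [-0.517, 1.554, -2.39], 'contact_force': [-5.851, 3.129, 8.182], 'grip_width': 29.615, 'joint_positions': [-0.156, 0.622, 1.693, -0.018, 0.838, 0.159]}
-17.326335545606256 d 25.12967106764523 ax 118.52689030407575 [0.44765132 0.84067927 0.08693142]
[[0.0001, 0.0063, 0.0013, -2.33], [0.0001, 0.0115, 0.002, -4.83], [0.0001, 0.0168, 0.0025, -7.33], [0.0, 0.0221, 0.0028, -9.83], [-0.0, 0.0274, 0.0028, -12.33]]
```

Contact is holding: the post sits 25.1 mm from the tube's centre line. I continue the swing.

Request:
{"method": "step_arm", "body": {"targets": [[[0, 0.0063, 0.0013, -2.3], [0, 0.0115, 0.002, -4.8], [0, 0.0168, 0.0025, -7.3], [0, 0.0221, 0.0028, -9.8], [0, 0.0274, 0.0028, -12.3]]]}}

```text
time: 12.58
tool_pos: [568.4, -22.8, 25.2]
tcp_rot: [-0.854, 1.552, -2.51]
contact_force: [-7.6, 1.4, 10.3]
grip_width: 29.9
```

```bash
cat >> h.py <<'E'
def rep(post=(603.3,93.3),nose=(609.8,-99.7)):
    o=st();p,R,a=pose();r=np.radians(a);n=np.array([np.cos(r),np.sin(r)]);q=np.array(post)-p[:2]
    print('yaw',a,'post d',q@n,'ax',q@[-n[1],n[0]],'nose d',(np.array(nose)-p[:2])@n,'mom',np.round(o['moment'],2))
E
python3 - <<'E'
from h import *
rep();rows(swing([-3.5,-2,-1,0,.8],(603.3,93.3),23.7,119,25))
E
```

```text
{'time': 12.583, 'tool_pos': [568.383, -22.767, 25.203], 'tcp_rot': [-0.854, 1.552, -2.51], 'contact_force': [-7.603, 1.445, 10.3], 'grip_width': 29.882, 'joint_positions': [-0.167, 0.656, 1.617, -0.017, 0.881, -0.071]}
yaw -4.874413399869807 post d 24.927947525721883 ax 118.61385254371616 nose d 47.804030671637136 mom [0.08 0.96 0.02]
[[0.0002, 0.0041, 0.0009, -1.37], [0.0001, 0.0072, 0.0014, -2.87], [0.0001, 0.0093, 0.0017, -3.87], [0.0001, 0.0114, 0.002, -4.87], [0.0, 0.0131, 0.0021, -5.67]]
```

Request:
{"method": "step_arm", "body": {"targets": [[[0, 0.0041, 0.0009, -1.4], [0, 0.0072, 0.0014, -2.9], [0, 0.0093, 0.0017, -3.9], [0, 0.0114, 0.002, -4.9], [0, 0.0131, 0.0021, -5.7]]]}}

```text
time: 13.0
tool_pos: [580.3, -25.7, 25.3]
tcp_rot: [-1.03, 1.55, -2.585]
contact_force: [-6.9, 1.2, 8.6]
grip_width: 29.7
```

```bash
python3 - <<'E'
from h import *
rep();rows(swing([1.3,1.8,2.3,2.8,3.2],(603.3,93.3),23.7,119,25))
E
```

```text
{'time': 13.0, 'tool_pos': [580.345, -25.746, 25.272], 'tcp_rot': [-1.03, 1.55, -2.585], 'contact_force': [-6.888, 1.229, 8.552], 'grip_width': 29.719, 'joint_positions': [-0.169, 0.674, 1.579, -0.017, 0.905, -0.174]}
yaw 0.9022527553545349 post d 24.826371956822744 ax 118.67024522269291 nose d 28.286466372332335 mom [-0.14  0.9   0.05]
[[0.0002, 0.002, 0.0005, -0.4], [0.0002, 0.003, 0.0007, -0.9], [0.0002, 0.004, 0.0009, -1.4], [0.0002, 0.0051, 0.001, -1.9], [0.0002, 0.0059, 0.0012, -2.3]]
```

Request:
{"method": "step_arm", "body": {"targets": [[[0, 0.002, 0.0005, -0.4], [0, 0.003, 0.0007, -0.8], [0, 0.0038, 0.0008, -1.2], [0, 0.0045, 0.001, -1.5], [0, 0.005, 0.001, -1.8]]]}}

```text
time: 13.42
tool_pos: [583.9, -26.4, 25.3]
tcp_rot: [-1.149, 1.547, -2.671]
contact_force: [-8.0, 1.4, 9.2]
grip_width: 29.7
```

```bash
python3 - <<'E'
from h import *
rep()
E
```

```text
{'time': 13.417, 'tool_pos': [583.937, -26.367, 25.291], 'tcp_rot': [-1.149, 1.547, -2.671], 'contact_force': [-7.955, 1.366, 9.234], 'grip_width': 29.691, 'joint_positions': [-0.169, 0.68, 1.564, -0.018, 0.916, -0.206]}
yaw 2.743559672935364 post d 25.068539959337823 ax 118.60294334235681 nose d 22.32297990343678 mom [-0.3   1.27 -0.2 ]
```

Request:
{"method": "step_arm", "body": {"targets": [[[0, 0.001, 0, -0.2], [0, 0.002, 0, -0.4], [0, 0.0025, 0, -0.6], [0, 0.003, 0, -0.8], [0, 0.003, 0, -0.8]]]}}

```text
time: 13.83
tool_pos: [584.0, -26.2, 25.3]
tcp_rot: [-1.281, 1.541, -2.791]
contact_force: [-12.6, -1.6, 12.4]
grip_width: 29.9
```

```bash
python3 - <<'E'
from h import *
rep()
E
```

```text
{'time': 13.833, 'tool_pos': [583.964, -26.228, 25.308], 'tcp_rot': [-1.281, 1.541, -2.791], 'contact_force': [-12.552, -1.571, 12.373], 'grip_width': 29.923, 'joint_positions': [-0.168, 0.683, 1.558, -0.018, 0.926, -0.218]}
yaw 3.493851794862491 post d 26.584398296235573 ax 118.12759217143056 nose d 21.310620478048584 mom [-0.3   1.85 -0.6 ]
```

Request:
{"method": "step_arm", "body": {"targets": [[[0, 0, 0, 0.4], [-0.0005, 0, 0, 0.9], [-0.001, 0, 0, 0.9], [-0.001, 0, 0, 0.9], [-0.001, 0, 0, 0.9]]], "jaw": 0.58}}

```text
time: 14.25
tool_pos: [584.4, -26.2, 26.2]
tcp_rot: [-1.256, 1.542, -2.782]
contact_force: [-0.5, 0.6, 0.2]
grip_width: 38.5
```

```bash
python3 - <<'E'
from h import *
rep()
E
```

```text
{'time': 14.25, 'tool_pos': [584.4, -26.243, 26.21], 'tcp_rot': [-1.256, 1.542, -2.782], 'contact_force': [-0.534, 0.592, 0.24], 'grip_width': 38.494, 'joint_positions': [-0.168, 0.682, 1.556, -0.018, 0.928, -0.202]}
yaw 2.60222625610018 post d 24.30828209059713 ax 118.56184217919429 nose d 22.039031238606174 mom [-0.03 -0.13  0.02]
```

Request:
{"method": "step_arm", "body": {"targets": [[[0, 0.001, 0, 0], [0, 0.002, 0, 0], [0, 0.003, 0, 0], [0, 0.004, 0, 0], [0, 0.0045, 0, 0]]]}}

```text
time: 14.67
tool_pos: [587.9, -26.0, 25.9]
tcp_rot: [-1.289, 1.54, -2.814]
contact_force: [-6.0, -0.6, 3.2]
grip_width: 38.7
```

Request:
{"method": "step_arm", "body": {"targets": [[[0, 0.0008, 0, 0], [0, 0.0016, 0, 0], [0, 0.002, 0, 0], [0, 0.0025, 0, 0], [0, 0.003, 0, 0]]]}}

```text
time: 15.08
tool_pos: [587.9, -25.9, 25.6]
tcp_rot: [-1.351, 1.533, -2.875]
contact_force: [-13.4, -3.1, 9.6]
grip_width: 38.7
```

```bash
python3 - <<'E'
from h import *
rep()
E
```

```text
{'time': 15.083, 'tool_pos': [587.934, -25.899, 25.616], 'tcp_rot': [-1.351, 1.533, -2.875], 'contact_force': [-13.416, -3.095, 9.595], 'grip_width': 38.653, 'joint_positions': [-0.166, 0.693, 1.536, -0.019, 0.947, -0.2]}
yaw 2.634213917533754 post d 20.82843300827183 ax 118.36663010053837 nose d 18.45137889635875 mom [-0.34  2.12  0.04]
```

Request:
{"method": "step_arm", "body": {"targets": [[[0, 0.001, 0, 0], [0, 0.002, 0, 0], [0, 0.003, 0, 0], [0, 0.0035, 0, 0], [0, 0.0035, 0, 0]]]}}

```text
time: 15.5
tool_pos: [587.8, -25.8, 25.2]
tcp_rot: [-1.401, 1.525, -2.926]
contact_force: [-14.6, -1.8, 9.4]
grip_width: 38.6
```

```bash
python3 - <<'E'
from h import *
rep();c=cap('wrist');C=c['color'];np.savez('w5.npz',P=c['P'],C=C);cv2.imwrite('pics/w5.png',C[...,::-1])
E
```

```text
{'time': 15.5, 'tool_pos': [587.81, -25.843, 25.212], 'tcp_rot': [-1.401, 1.525, -2.926], 'contact_force': [-14.643, -1.769, 9.422], 'grip_width': 38.56, 'joint_positions': [-0.165, 0.697, 1.529, -0.021, 0.959, -0.199]}
yaw 2.652934052238124 post d 20.988457392952576 ax 118.29811320920945 nose d 18.548313935571574 mom [-0.41  2.33  0.1 ]
```

View pics/w5.png

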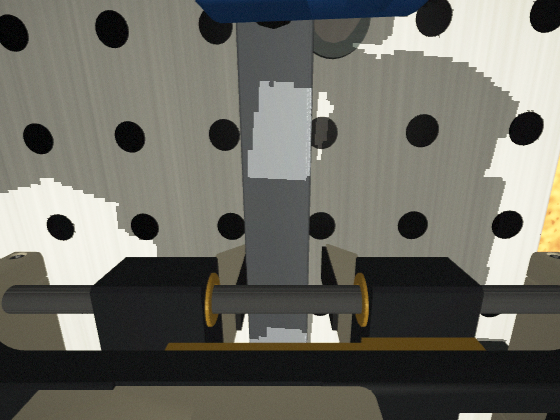

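The tube lies along the post (px 335,40) and square in the jaws. Now I back off, lift clear, and return to the lever.

```bash
python3 - <<'E'
from h import *
p,R,a=pose();rows([(584,-26,26,a),(583.5,-26,60,a),(584,-26,120,a),(584,-20,160,4),(584,-20,200,4)])
E
```

```text
[[-0.0006, -0.0038, -0.0, 0.0], [-0.0346, -0.0059, 0.0002, 0.0], [-0.0945, -0.0081, 0.0007, 0.0], [-0.1345, -0.0096, -0.005, -1.35], [-0.1745, -0.0114, -0.0047, -1.35]]
```

Request:
{"method": "step_arm", "body": {"targets": [[[-0.0005, -0.002, 0, 0], [-0.0006, -0.0038, 0, 0], [-0.0006, -0.0038, 0, 0], [-0.008, -0.0042, 0, 0], [-0.03, -0.0055, 0, 0]]], "jaw": 0.2}}

```text
time: 15.97
tool_pos: [582.3, -25.5, 53.4]
tcp_rot: [-1.44, 1.521, -2.964]
contact_force: [-1.0, -0.4, -0.5]
grip_width: 67.4
```

```bash
python3 - <<'E'
from h import *
p,R,a=pose();rep();rows([(584,-26,120,a),(584,-10,190,4),(580,20,204,4)])
E
```

```text
{'time': 15.967, 'tool_pos': [582.262, -25.486, 53.376], 'tcp_rot': [-1.44, 1.521, -2.964], 'contact_force': [-0.959, -0.38, -0.537], 'grip_width': 67.415, 'joint_positions': [-0.166, 0.653, 1.522, -0.02, 1.014, -0.201]}
yaw 2.6532623578938495 post d 26.513971973975785 ax 117.6850016690007 nose d 24.07272208514443 mom [ 0.03 -0.12 -0.01]
[[-0.0666, -0.0016, 0.001, 0.0], [-0.1367, -0.0044, -0.0145, -1.35], [-0.1507, -0.0077, -0.0446, -1.35]]
```

Request:
{"method": "step_arm", "body": {"targets": [[[-0.035, -0.001, 0.0, 0], [-0.07, -0.002, 0, 0], [-0.105, -0.003, -0.005, -1], [-0.136, -0.005, -0.02, -1.4], [-0.136, -0.008, -0.045, -1.4]]], "jaw": 0.1}}

```text
time: 16.38
tool_pos: [583.1, 18.9, 197.2]
tcp_rot: [-1.347, 1.534, -2.849]
contact_force: [1.0, 0.8, 0.2]
grip_width: 82.5
```

```bash
python3 - <<'E'
from h import *
rep();rows([(579,91,185,4)])
c=cap('top');P=c['P'];t=(P[...,2]>40)&(P[...,2]<60);t[:205]=0;t[240:]=0;t[:,:228]=0;t[:,335:]=0
cv2.imwrite('pics/top2.png',cv2.resize(c['color'][150:290,185:365,::-1],None,fx=4.4,fy=4.2,interpolation=cv2.INTER_CUBIC))
r=cv2.minAreaRect(P[t][:,:2].astype(np.float32));print('tube',r)
E
```

```text
{'time': 16.383, 'tool_pos': [583.083, 18.899, 197.158], 'tcp_rot': [-1.347, 1.534, -2.849], 'contact_force': [0.958, 0.813, 0.248], 'grip_width': 82.472, 'joint_positions': [-0.091, 0.493, 1.37, -0.014, 1.313, -0.156]}
yaw 3.931099253956038 post d 25.270639281223882 ax 72.84022112937299 nose d 18.523882218419807 mom [ 0.02 -0.16 -0.01]
[[0.0115, 0.0013, -0.0723, -0.07]]
tube ((581.6217041015625, -32.71058654785156), (26.92403221130371, 264.4740295410156), 1.611664891242981)
```

View pics/top2.png

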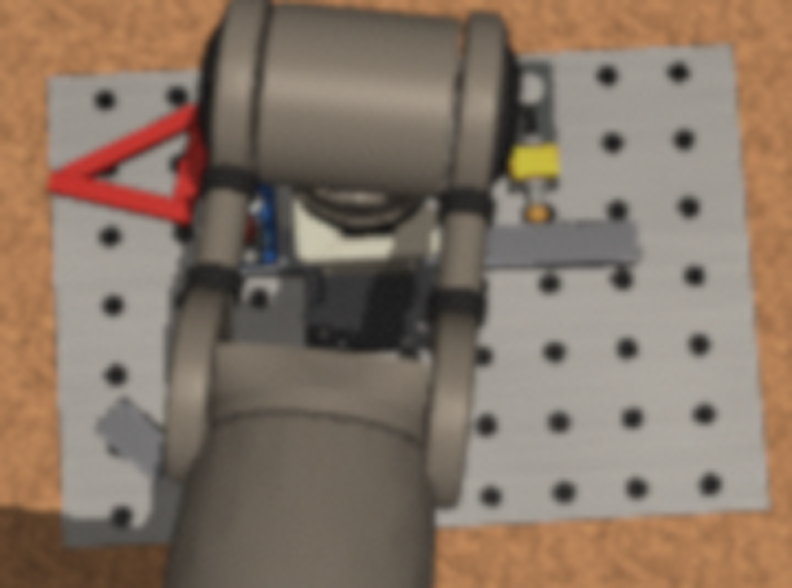

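The tube touches the brass nose (px 538,214 in the crop), and the square and offcut have not moved. I go in to pinch the upright lever.

Request:
{"method": "step_arm", "body": {"targets": [[[0.003, 0, -0.018, 0], [0.007, 0, -0.036, 0], [0.0115, 0.001, -0.054, 0], [0.0115, 0.001, -0.0715, 0], [0.0115, 0.001, -0.0715, 0]]]}}

```text
time: 16.85
tool_pos: [575.6, 98.9, 182.2]
tcp_rot: [-1.504, 1.53, -3.0]
contact_force: [-0.0, -0.4, 1.3]
grip_width: 82.4
```

Request:
{"method": "step_arm", "body": {"targets": [[[0, 0, 0, 0], [0, 0, 0, 0], [0, 0, 0, 0], [0, 0, 0, 0], [0, 0, 0, 0]]], "jaw": 1}}

```text
time: 17.27
tool_pos: [575.8, 98.1, 182.3]
tcp_rot: [-1.5, 1.53, -2.997]
contact_force: [-0.2, 0.1, -0.4]
grip_width: 54.0
```

Request:
{"method": "step_arm", "body": {"targets": [[[0, 0, 0, 0], [0, 0, 0, 0], [0, 0, 0, 0], [0, 0, 0, 0], [0, 0, 0, 0]]]}}

```text
time: 17.68
tool_pos: [577.5, 98.2, 182.4]
tcp_rot: [-1.491, 1.534, -2.988]
contact_force: [10.3, 0.9, -11.1]
grip_width: 20.8
```

```bash
python3 - <<'E'
from h import *
rep()
E
```

```text
{'time': 17.683, 'tool_pos': [577.483, 98.162, 182.429], 'tcp_rot': [-1.491, 1.534, -2.988], 'contact_force': [10.255, 0.869, -11.146], 'grip_width': 20.751, 'joint_positions': [0.04, 0.51, 1.383, -0.004, 1.285, -0.032]}
yaw 4.211065392611406 post d 25.390680782054698 ax -6.7447095256283625 nose d 17.700987528352023 mom [ 0.2  -2.32 -0.02]
```

```bash
python3 - <<'E'
from h import *
p,R,a=pose();p=p+[1.5,0,0]
rows([(*(p+grip(t)-grip(0)),a) for t in (.05,.15,.27,.4,.53)])
E
```

```text
[[0.0001, 0.0015, 0.0042, 0.0], [0.0009, 0.0015, 0.0122, 0.0], [0.0029, 0.0015, 0.0217, 0.0], [0.0064, 0.0016, 0.0316, 0.0], [0.0112, 0.0017, 0.041, 0.0]]
```

Request:
{"method": "step_arm", "body": {"targets": [[[0.0001, 0.0015, 0.004, 0.0], [0.0009, 0.0015, 0.0122, 0.0], [0.0029, 0.0015, 0.0217, 0.0], [0.0064, 0.0016, 0.0316, 0.0], [0.0112, 0.0017, 0.041, 0.0]]]}}

```text
time: 18.1
tool_pos: [580.6, 58.7, 173.3]
tcp_rot: [-1.566, 1.534, -3.063]
contact_force: [-11.5, 4.6, 13.2]
grip_width: 20.8
```

```bash
python3 - <<'E'
from h import *
rep();p,R,a=pose();p0=np.array([579,98,182.4])
rows([(*(p0+grip(t)-grip(0)),a) for t in (.66,.78,.9,1.0,1.1)])
E
```

```text
{'time': 18.1, 'tool_pos': [580.551, 58.735, 173.293], 'tcp_rot': [-1.566, 1.534, -3.063], 'contact_force': [-11.509, 4.645, 13.228], 'grip_width': 20.772, 'joint_positions': [-0.028, 0.514, 1.403, -0.004, 1.262, -0.101]}
yaw 4.2582246317420935 post d 25.25318288168112 ax 32.78046922002172 nose d 17.404673040483537 mom [ 1.19  0.68 -0.18]
[[0.0079, 0.0014, 0.0104, 0.0], [0.0143, 0.0016, 0.0177, 0.0], [0.0215, 0.0019, 0.0242, 0.0], [0.0281, 0.0021, 0.0289, 0.0], [0.0351, 0.0023, 0.0329, 0.0]]
```

Request:
{"method": "step_arm", "body": {"targets": [[[0.0079, -0.0005, 0.0104, 0.0], [0.0143, 0, 0.0177, 0.0], [0.0215, 0, 0.0242, 0.0], [0.0281, 0, 0.0289, 0.0], [0.0351, 0, 0.0329, 0.0]]]}}

```text
time: 18.52
tool_pos: [582.7, 24.0, 140.4]
tcp_rot: [-1.489, 1.537, -2.986]
contact_force: [-3.1, -5.7, 10.6]
grip_width: 19.7
```

```bash
python3 - <<'E'
from h import *
rep();p,R,a=pose();p0=np.array([578,98,182.4])
rows([(*(p0+grip(t)-grip(0)),a) for t in (1.17,1.24,1.31,1.37,1.42,1.45,1.48)])
E
```

```text
{'time': 18.517, 'tool_pos': [582.686, 23.979, 140.365], 'tcp_rot': [-1.489, 1.537, -2.986], 'contact_force': [-3.103, -5.679, 10.61], 'grip_width': 19.704, 'joint_positions': [-0.086, 0.543, 1.45, -0.009, 1.181, -0.156]}
yaw 4.203634505732848 post d 25.63966592954776 ax 67.62305457153771 nose d 17.974997902149546 mom [-0.57 -0.05 -0.17]
[[0.0073, 0.0007, 0.0004, 0.0], [0.0126, 0.0009, 0.0024, 0.0], [0.0181, 0.0011, 0.004, 0.0], [0.0228, 0.0012, 0.0051, 0.0], [0.0268, 0.0014, 0.0058, 0.0], [0.0292, 0.0014, 0.0062, 0.0], [0.0316, 0.0015, 0.0064, 0.0]]
```

Request:
{"method": "step_arm", "body": {"targets": [[[0.0073, 0.0003, 0.0004, 0.0], [0.0126, 0.0004, 0.0024, 0.0], [0.0181, 0.0006, 0.004, 0.0], [0.0228, 0.0008, 0.0051, 0.0], [0.0268, 0.001, 0.0058, 0.0]]]}}

```text
time: 18.93
tool_pos: [583.3, 15.4, 114.9]
tcp_rot: [-1.373, 1.537, -2.872]
contact_force: [-5.4, -10.3, 9.1]
grip_width: 19.7
```

Request:
{"method": "step_arm", "body": {"targets": [[[0.001, 0, 0, 0.0], [0.002, 0, 0.0003, 0.0], [0.003, 0, 0.0005, 0.0], [0.004, 0, 0.0005, 0.0], [0.005, 0, 0.0005, 0.0]]]}}

```text
time: 19.35
tool_pos: [583.3, 14.5, 110.9]
tcp_rot: [-1.341, 1.538, -2.839]
contact_force: [-3.4, -2.5, 9.1]
grip_width: 20.0
```

```bash
python3 - <<'E'
from h import *
rep()
E
```

```text
{'time': 19.35, 'tool_pos': [583.296, 14.465, 110.917], 'tcp_rot': [-1.341, 1.538, -2.839], 'contact_force': [-3.405, -2.488, 9.126], 'grip_width': 20.023, 'joint_positions': [-0.099, 0.575, 1.484, -0.014, 1.113, -0.166]}
yaw 4.16848481893347 post d 25.681213634017816 ax 77.17201704602955 nose d 18.13492202814893 mom [-0.17  0.19 -0.08]
```

Request:
{"method": "step_arm", "body": {"targets": [[[0.001, 0, 0, 0.0], [0.002, 0, 0, 0.0], [0.003, 0, 0, 0.0], [0.004, 0, 0, 0.0], [0.005, 0, 0, 0.0]]]}}

```text
time: 19.77
tool_pos: [583.4, 13.8, 107.0]
tcp_rot: [-1.297, 1.539, -2.795]
contact_force: [-3.8, -3.0, 8.2]
grip_width: 19.6
```

```bash
python3 - <<'E'
from h import *
rep()
E
```

```text
{'time': 19.767, 'tool_pos': [583.365, 13.801, 107.012], 'tcp_rot': [-1.297, 1.539, -2.795], 'contact_force': [-3.826, -3.028, 8.242], 'grip_width': 19.562, 'joint_positions': [-0.1, 0.579, 1.489, -0.016, 1.103, -0.166]}
yaw 4.174334640300447 post d 25.66865659612971 ax 77.83666842985015 nose d 18.10266387910475 mom [-0.28  0.17 -0.08]
```

Request:
{"method": "step_arm", "body": {"targets": [[[0, 0, 0, 0], [0, 0, 0, 0], [0, 0, 0, 0], [0, 0, 0, 0], [-0.005, 0, 0, 0]]], "jaw": 0.3}}

```text
time: 20.18
tool_pos: [582.8, 14.0, 111.1]
tcp_rot: [-1.326, 1.536, -2.824]
contact_force: [-0.7, -0.3, -1.0]
grip_width: 48.5
```

Request:
{"method": "step_arm", "body": {"targets": [[[-0.03, 0, 0, 0], [-0.06, 0, 0, 0], [-0.08, 0, 0, 0], [-0.09, 0, 0, 0], [-0.09, 0, 0, 0]]], "jaw": 1}}

```text
time: 20.6
tool_pos: [587.0, 15.0, 203.6]
tcp_rot: [-1.26, 1.541, -2.758]
contact_force: [0.3, 0.0, 0.2]
grip_width: 24.4
```

Request:
{"method": "step_arm", "body": {"targets": [[[0, 0, 0, 0], [0, 0, 0, 0], [0, 0, 0, 0], [0, 0, 0, 0], [0, 0, 0, 0]]]}}

```text
time: 21.02
tool_pos: [586.6, 15.0, 202.6]
tcp_rot: [-1.287, 1.539, -2.785]
contact_force: [-1.5, -0.6, -0.3]
grip_width: 0.3
```

```bash
python3 - <<'E'
from h import *
rep();c=cap('wrist','w6');C=c['color'].astype(int);P=c['P'];z=P[...,2]
m=(C[...,0]>110)&(C[...,1]<70)&(z>100)&(z<200);m[:,:200]=0;m[:,380:]=0;Q=P[m]
print(m.sum(),Q.min(0),Q.max(0));
A=np.c_[Q[:,1],np.ones(len(Q))];k=np.linalg.lstsq(A,Q[:,2],rcond=None)[0];print('slope z per y',k,'theta',np.pi/2-np.arctan(k[0]))
E
```

```text
{'time': 21.017, 'tool_pos': [586.579, 14.968, 202.582], 'tcp_rot': [-1.287, 1.539, -2.785], 'contact_force': [-1.454, -0.589, -0.271], 'grip_width': 0.338, 'joint_positions': [-0.097, 0.492, 1.356, -0.014, 1.322, -0.167]}
yaw 4.194446193425427 post d 22.405769794457413 ax 76.89892905460653 nose d 14.772045707254577 mom [-0.   -0.14  0.01]
1443 [573.10039164  -1.53018165 133.65090211] [594.59446195  43.1294332  144.99103855]
slope z per y [ -0.14337589 143.1038817 ] theta 1.7132017195504534
```

View pics/w6.png

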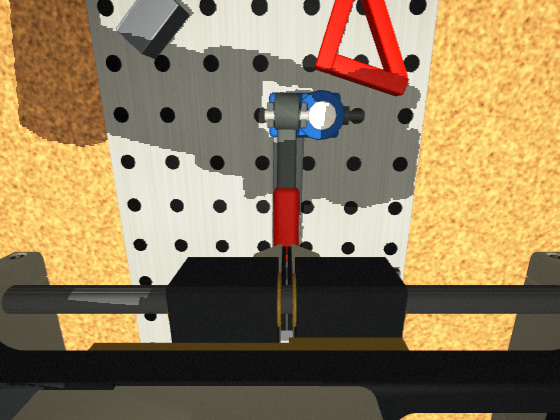

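The wrist view shows the lever almost level (red grip px 286,220). I'll check the tube by depth, then press the grip from above with closed fingers until it stops.

```bash
python3 - <<'E'
from h import *
c=cap('wrist');P=c['P'];z=P[...,2]
k=(z>44)&(z<56)&(P[...,0]>540)&(P[...,0]<620);print('wrist z50',k.sum(),P[k].min(0),P[k].max(0))
s=cap('scene');P=s['P'];z=P[...,2];k=(z>46)&(z<54)&(P[...,0]>540)&(P[...,0]<600)&(P[...,1]>-180)&(P[...,1]<130);print('scene',k.sum(),P[k].min(0),P[k].max(0))
r=cv2.minAreaRect(P[k][:,:2].astype(np.float32));print(r)
cv2.imwrite('pics/s2.png',cv2.resize(s['color'][180:300,190:360,::-1],None,fx=4.6,fy=4.6,interpolation=cv2.INTER_CUBIC))
rows([(584,8,150,4)])
E
```

```text
wrist z50 804 [ 563.85809107 -163.43893279   47.38191839] [601.51265611 115.15696226  52.14993443]
scene 374 [ 563.89408662 -164.74657896   46.13270621] [599.80226977  96.39744415  53.91289194]
((583.7279663085938, -34.21189880371094), (34.47169494628906, 261.0238952636719), 1.3657796382904053)
[[0.0533, -0.0018, 0.0063, 0.19]]
```

View pics/s2.png

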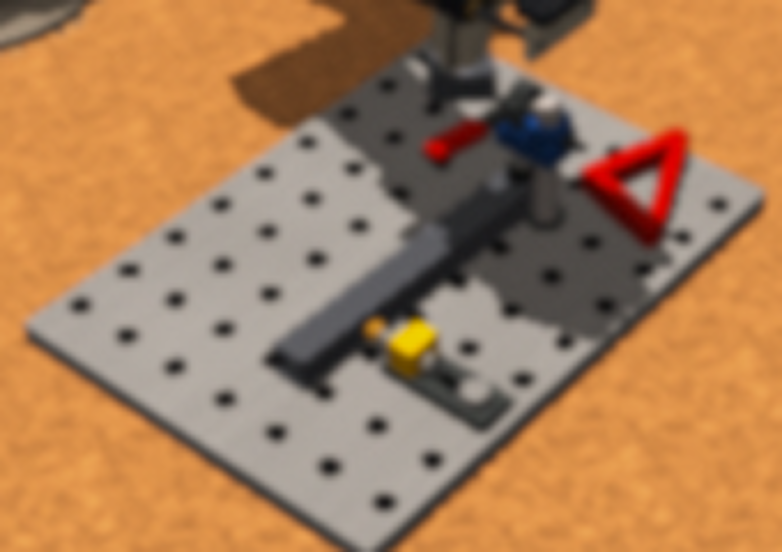

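The scene crop shows the tube under the foot, against the post (px 545,200) and the nose (375,328), with the lever down. I press the grip down.

Request:
{"method": "step_arm", "body": {"targets": [[[0.015, -0.001, 0.003, 0], [0.03, -0.0018, 0.006, 0], [0.042, -0.0018, 0.0063, 0], [0.05, -0.0018, 0.0063, 0], [0.0533, -0.0018, 0.0063, 0]]]}}

```text
time: 21.58
tool_pos: [583.4, 8.0, 148.6]
tcp_rot: [-1.304, 1.538, -2.801]
contact_force: [0.1, -0.5, -0.5]
grip_width: 0.5
```

Request:
{"method": "step_arm", "body": {"targets": [[[0.002, 0, 0, 0], [0.004, 0, 0, 0], [0.006, 0, 0, 0], [0.008, 0, 0, 0], [0.009, 0, 0, 0]]]}}

```text
time: 22.0
tool_pos: [583.7, 7.5, 141.1]
tcp_rot: [-1.248, 1.54, -2.745]
contact_force: [-3.8, -0.9, 13.6]
grip_width: -0.0
```

Request:
{"method": "step_arm", "body": {"targets": [[[0.001, 0, 0, 0], [0.002, 0, 0, 0], [0.003, 0, 0, 0], [0.004, 0, 0, 0], [0.005, 0, 0, 0]]]}}

```text
time: 22.42
tool_pos: [584.0, 7.4, 140.5]
tcp_rot: [-1.17, 1.543, -2.667]
contact_force: [-11.5, 0.8, 30.8]
grip_width: 0.5
```

The lever is at a hard stop: 31 N at z = 140.5 mm, where 1.45 rad should put the top of the grip. I retreat.

Request:
{"method": "step_arm", "body": {"targets": [[[-0.005, 0, 0, 0], [-0.03, 0, 0, 0], [-0.07, 0, 0, 0], [-0.1, -0.02, 0.01, 0], [-0.12, -0.05, 0.04, 0]]]}}

```text
time: 22.83
tool_pos: [544.8, -29.2, 263.3]
tcp_rot: [-1.057, 1.548, -2.551]
contact_force: [-0.4, -1.5, -0.0]
grip_width: 0.6
```

Request:
{"method": "step_arm", "body": {"targets": [[[0, -0.03, 0.04, 0], [0, -0.05, 0.08, 0], [0, -0.07, 0.12, 0], [0, -0.09, 0.16, 0], [0, -0.1, 0.2, 0]]]}}

```text
time: 23.25
tool_pos: [462.4, -223.4, 267.9]
tcp_rot: [-1.021, 1.549, -2.514]
contact_force: [1.1, -1.1, -0.2]
grip_width: 0.1
```

Request:
{"method": "step_arm", "body": {"targets": [[[0, 0, 0.03, 0], [0, 0, 0.05, 0], [0, 0, 0.05, 0], [0, 0, 0.05, 0], [0, 0, 0.05, 0]]]}}

```text
time: 23.67
tool_pos: [466.2, -272.5, 268.4]
tcp_rot: [-1.05, 1.549, -2.543]
contact_force: [-0.7, -0.4, -0.5]
grip_width: 0.2
```

```bash
python3 - <<'E'
from h import *
st();c=cap('top');P=c['P'];z=P[...,2];C=c['color'].astype(int)
cv2.imwrite('pics/top3.png',cv2.resize(c['color'][150:290,185:365,::-1],None,fx=4.4,fy=4.2,interpolation=cv2.INTER_CUBIC))
t=(z>42)&(z<58);t[:203]=0;t[225:]=0;t[:,:228]=0;t[:,335:]=0
r=cv2.minAreaRect(P[t][:,:2].astype(np.float32));print('tube',r,P[t].min(0),P[t].max(0))
m=(C[...,0]>120)&(C[...,1]<70)&(z>90);m[:195]=0;m[215:]=0;m[:,:250]=0;m[:,290:]=0;print('grip',m.sum(),P[m].mean(0))
Q=P[t][:,:2];b=[]
for y in range(-160,110,15):
    k=Q[np.abs(Q[:,1]-y)<7.5]
    if len(k)>3:b.append((y,k[:,0].min().round(1),k[:,0].max().round(1)))
print(b)
E
```

```text
{'time': 23.667, 'tool_pos': [466.234, -272.47, 268.425], 'tcp_rot': [-1.05, 1.549, -2.543], 'contact_force': [-0.674, -0.4, -0.512], 'grip_width': 0.221, 'joint_positions': [-0.659, 0.347, 1.401, -0.021, 1.401, -0.733]}
tube ((584.324462890625, -27.0052490234375), (30.401525497436523, 277.4329528808594), 2.667464256286621) [ 564.14331259 -165.28795788   42.0285647 ] [602.34594822 110.95509745  57.80516436]
grip 126 [582.5147996   12.79952341 139.5251453 ]
[(-160, np.float64(575.4), np.float64(602.3)), (-145, np.float64(574.9), np.float64(601.8)), (-130, np.float64(574.3), np.float64(601.6)), (-115, np.float64(573.5), np.float64(601.4)), (-100, np.float64(573.5), np.float64(601.3)), (-85, np.float64(573.4), np.float64(601.1)), (-70, np.float64(571.1), np.float64(601.3)), (-55, np.float64(570.8), np.float64(600.0)), (-40, np.float64(569.8), np.float64(599.9)), (-25, np.float64(569.6), np.float64(599.7)), (-10, np.float64(569.3), np.float64(587.4)), (5, np.float64(568.9), np.float64(584.7)), (20, np.float64(569.0), np.float64(584.0)), (35, np.float64(566.3), np.float64(583.6)), (50, np.float64(565.7), np.float64(583.7)), (65, np.float64(565.1), np.float64(583.3)), (80, np.float64(564.4), np.float64(580.4)), (95, np.float64(564.6), np.float64(568.3))]
```

View pics/top3.png

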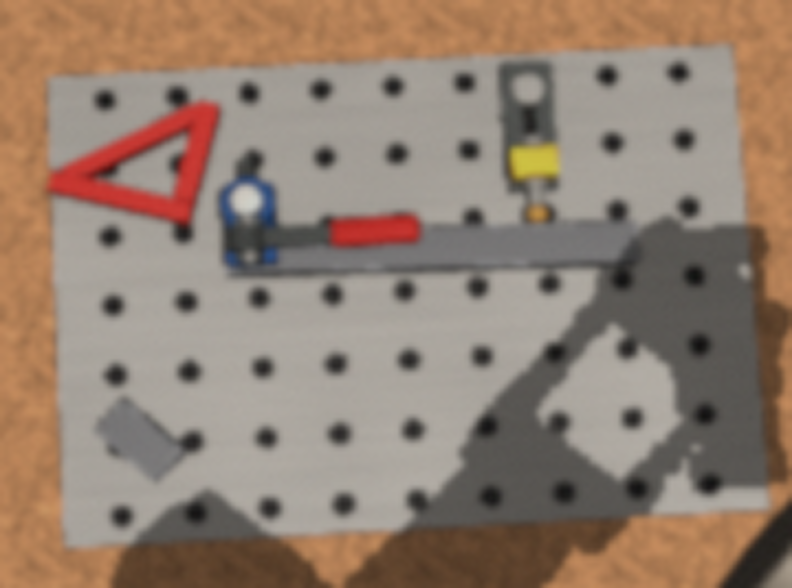

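The final picture shows the lever down, the tube on the post and nose, and the square and offcut where they were. I hand in.

```bash
python3 -c "
from plant import bot
print(bot.close_job())"
```

```text
the job is handed in; nothing more can be done
None
```

The job is handed in at about 24 s of the allowed 62 s, with the tube clamped against both the post and the nose.

- **Lever up:** I pinched the lever and swung it up. The first try left it about 0.1 rad short, so I pushed it with closed fingers to its upright stop (18 N).
- **Tube to the post:** I gripped the tube at its middle and slid it under the foot until it touched the post, still about 34° askew to the plate.
- **Swing and press:** I swung it round the post onto the brass nose. Then I opened the jaws a little and pressed it home with one finger at about 15 N; it stopped moving and there was almost no turning moment.
- **Lever down:** I swung the lever down, then pressed it from above to a hard stop (31 N). The grip top was at 140 mm, where full travel (1.45 rad) should put it.

**Last checks (top camera, arm clear):**
- The tube lies at 2.7°, the same angle as when it was pressed home.
- The post is 24.6 mm from its centre line (25 expected) and the nose 22.1 mm (23 expected). Both agree within the 2 mm calibration.
- The lever is down. In the picture the offcut and magnet square had not moved. I did not check the screwdriver and hammer again, but the arm never went near them.

**Disagreements:**
- The wrist camera put things about 4 mm further in y than the top camera. Touching the lever's stop agreed with the top camera, so I used that.
- One slope fit of the lever angle gave an impossible 1.71 rad. I discarded it and relied on the hard stop.

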